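# Put the optics away in their tray nests

### The arm

A 6-joint arm with a two-finger parallel gripper is mounted at the origin on the work surface. World frame = base frame: x ahead of the robot, y to its left, z up, the work surface at z = 0. Lengths are in m, angles in rad, forces in N, time in s.
With the tool pointing down it reaches from about 0.275 to 0.725 m from the base axis. Payload 5.6 kg.
Tool frame: the origin (TCP) lies midway between the tips of the shut fingers; the grasp point (between the pads) lies 19 mm behind it; z points along the fingers, x is the direction in which the jaws open and shut, and the axes are right-handed (so a half turn about z gives the same grasp; the last joint's range is limited). The gripper opens to 85 mm and grips with 20 to 120 N. Pads are 22 mm wide; open, the fingers measure 114 mm over their backs; the gripper's body (76 mm by 85 mm) begins 54 mm behind the grasp point. The pads swing forward as they close: fully open they stand 13 mm farther back than shut.
Start: joints at [-1.007, 0.255, 0.108, 0, -1.424, -0.285], TCP at [0.151, -0.529, 0.231] pointing down, gripper open.
Joint ranges: [-2.95, 2.95], [-1.21, 1.97], [-1.09, 1.5], [-2.87, 1.71], [-2.94, -0.07], [-3.05, 3.05]. Speed limits (rad/s): [2.57, 2.57, 3.14, 3.14, 3.14, 3.14].

### API

Orientations are given as a unit quaternion [x, y, z, w].
In Python, from bench import telemetry, viewer, workorder gives the robot as it stands.
- The arm moves only by the shell command python3 -m crank 'ROWS' [OPENING] [FORCE]. ROWS is JSON, a list that holds one entry, the list of rows, each a list of 4 numbers: the shift along the world's x, y, z as a fraction of full scale, then the turn about the world's z as a fraction of full scale. A call has 1 to 8 rows; each row shifts and turns the commanded pose from where the row before left it; what a row does not reach is not made up. Full scale, the value 1, is 0.3 m for a shift and 90 degrees for a turn. A row lasts 1/8 s, in which the tool goes at most 62.5 mm and 10.7 degrees, less where a joint would pass 70% of its speed; a pose out of reach is approached as far as the arm can. A call with a number of a shift or a turn outside -1 to 1 is refused whole. A call with a gripper value outside its range is refused whole. OPENING is the finger opening in mm, from 0 to 85.4, set as the call begins (- or left out, the last holds). The fingers move at their own pace and stop on an object; FORCE is the grip in N (left out, the last holds). Time passes only in rows, so rows that do not move let the fingers close. It gives the time, the measured TCP pose, the force and the opening at its end, in the units of the state.
- telemetry.get_obs(): the state, without advancing time (a new reading comes with each control period).
- viewer.capture(name): name is "scene" or "top"; returns a dict with "img" (384x512x3 uint8, red, green, blue), "fx", "fy", "cx", "cy" (pixels), "distortion" ([k1, k2, p1, p2, k3] as OpenCV has them; the pictures are not rectified), "R" (3x3) and "t" (3): a world point X has camera coordinates R X + t. Camera axes: x right, y down, z forward; pixel columns grow to the right and rows downward; lengths in m; the calibration is good to about 2 mm. A picture is of the moment at which its call begins. There is no depth.
- workorder.sign_off(): hands the job in, once; it reports no verdict.
The state is a dict: "time_s": time; "qpos": joint angles; "qd": joint speeds; "effort": joint torques, N m; "tcp_pos": TCP position; "eef_rot": TCP orientation; "wrist_force": force on the tool from outside, world axes, zero at the start; "wrist_torque": the same for the moment, N m; "width": finger opening in m.
Only numpy, scipy, OpenCV 4.12 (cv2) and the standard library are available. Lean on these libraries where they do the work, as an engineer would, in place of code of your own. Each camera call takes 0.05 s, during which the arm holds its last target.

### The job

Put the silver round lens tube and the brass filter block away in the nests of the white tray whose pockets match their shapes: each window side up, fully down on its pocket's floor, and let go. They are delicate optics: set them down, do not drop them. Leave the glass cube in its nest and do not disturb anything else on the table.

Things in the scene. Friction and masses are not known exactly. Their poses are not given: they have to be found in the camera images.
- lens_tube: silver aluminium lens tube, an upright plain cylinder 50 mm in diameter and 42 mm high with dark rings and a blue glass window on top, 90 to 180 g; stands on the table; origin at the centre of its underside, z up along its axis. Its turn about z does not matter.
- filter_block: brass filter block, 32 mm (its x) by 64 mm (its y) by 42 mm high, amber window on top, 150 to 310 g; stands on the table at any yaw; origin at the centre of its underside, z up. It fits its pocket either way round (half turn).
- tray: fixed white tray, 100 mm (x) by 300 mm (y), with a low rim 12 mm high; origin at the centre of its underside on the table. Three nest blocks lie in a row along its y, 95 mm from centre to centre, in any order.
- nest_round: fixed light blue-grey nest block with a black pocket floor, 84 x 84 x 16 mm, lying in the white tray; origin at the centre of its underside (6 mm above the table), x and y along its sides (parallel to the tray's). Its top is 22 mm above the table. Round pocket 58 mm in diameter at its centre, 12 mm deep, for the lens tube; its edge lightly broken (too little to guide the part).
- nest_round_floor (a point): centre of the round pocket's floor, 10 mm above the table; axes as the nest's.
- nest_slot: fixed light blue-grey nest block with a black pocket floor, 84 x 84 x 16 mm, lying in the white tray; origin at the centre of its underside (6 mm above the table), x and y along its sides (parallel to the tray's). Its top is 22 mm above the table. Oblong pocket at its centre, 40 mm along x by 72 mm along y, 12 mm deep, for the filter block; its edge lightly broken (too little to guide the part).
- nest_slot_floor (a point): centre of the oblong pocket's floor, 10 mm above the table; axes as the nest's.
- nest_square: fixed light blue-grey nest block with a black pocket floor, 84 x 84 x 16 mm, lying in the white tray; origin at the centre of its underside (6 mm above the table), x and y along its sides (parallel to the tray's). Its top is 22 mm above the table. Square 38 mm pocket, 12 mm deep, which already holds the glass cube.
- cube: pale glass beam-splitter cube, 30 mm, sitting in the square pocket with its top 40 mm above the table; origin at the centre of its underside. To be left there.
- screw_jar: amber jar with a black lid, 56 mm wide, 70 mm high, loose; origin at the centre of its underside. To be left alone, as the next two. (The two lens mounts on posts, 155 mm high, and the carton, 22 mm high, near the table's far and right edges are fixed.)
- clamp: flat brass clamp with a steel screw, 18 x 70 mm, 18 mm high, loose; origin at the centre of its underside.
- hex_driver: driver, 190 mm long, lying on the table along its x, loose; origin on its underside.
Mind the look-alikes: they are no part of the job. There is more than one size of the lens_tube; the job needs the largest.

How it is judged:
At the end, for the whole second after the job is handed in: Lens tube in the round pocket, filter block in the oblong one, both at rest: underside within 4 mm of the pocket floor, centre within 8 mm, upright (window up) within 0.08 rad, block's long side within 0.2 rad of the pocket's; the glass cube still sits in its square pocket (horizontal distance between lens_tube and nest_round_floor below 0.008 m and z of lens_tube in the frame of nest_round_floor between -0.004 and 0.004 m and angle between each of lens_tube, filter_block, cube's own z axis and vertical below 0.08 rad and linear speed of each of lens_tube, filter_block below 0.02 m/s and horizontal distance between filter_block and nest_slot_floor below 0.008 m and z of filter_block in the frame of nest_slot_floor between -0.004 and 0.004 m and angle between the y axis of filter_block and the y axis of nest_slot_floor, either way round below 0.2 rad and horizontal distance between cube and nest_square below 0.008 m and z of cube in the frame of nest_square below 0.008 m); the robot touches nothing.
It fails at once if the lens tube falls freely while its underside is more than 50 mm above the table (dropped) (height (world z) of lens_tube above 0.05 m and contact force between lens_tube and anything else below 0.02 N).
It fails at once if the filter block falls freely while its underside is more than 50 mm above the table (dropped) (height (world z) of filter_block above 0.05 m and contact force between filter_block and anything else below 0.02 N).
It fails at once if the glass cube is moved by more than 15 mm (distance of cube from where it was at the start of the episode above 0.015 m).
It fails at once if another thing on the table is moved by more than 30 mm (distance of any of screw_jar, clamp, hex_driver from where it was at the start of the episode above 0.03 m).
It also fails if it takes over 61 s, if anything falls off the work surface, if the arm or the gripper's body presses on something with over 40 N, if the wrist force passes 120 N, or if a joint passes its speed limit or range.

## Working session

There is one attempt and no reset: what is moved stays moved. The work goes in short steps, Python scripts to look and compute and a shell command to move; the robot and the scene stay as the last step left them, time stands still between calls to the robot, and variables do not carry over. Pictures are saved under pics/ and viewed, and the job is handed in when it is done.

```bash
mkdir -p pics
python3 - <<'E'
from bench import telemetry, viewer
import cv2
for n in("scene","top"):
    c=viewer.capture(n); cv2.imwrite(f"pics/{n}0.png",cv2.resize(c["img"][:,:,::-1],(800,600),interpolation=cv2.INTER_CUBIC))
    print({k:(v.tolist() if hasattr(v,'tolist') else v) for k,v in c.items() if k!="img"})
print(telemetry.get_obs())
E
```

```text
{'fx': 441.278583276525, 'fy': 441.278583276525, 'cx': 260.25081847119054, 'cy': 188.98282572282787, 'distortion': [-0.010382816740014334, 0.0, 0.0, 0.0, 0.0], 'R': [[0.6009984626487914, 0.7992060337758302, 0.008400206550758675], [0.6765260918796924, -0.5030913534435069, -0.5377839130137401], [-0.4255740768653312, 0.32889026386727627, -0.8430408646284794]], 't': [-0.3606946399936721, -0.35891897392064936, 1.3782469632943988]}
{'fx': 430.12546671392556, 'fy': 430.12546671392556, 'cx': 256.7368396458777, 'cy': 188.45750276530424, 'distortion': [-0.07880438482579431, 0.0, 0.0, 0.0, 0.0], 'R': [[-0.09759454033972677, -0.9952259267408657, 0.0008126737736276262], [-0.971460974479136, 0.09508663856364268, -0.2173064799556479], [0.21619176848327193, -0.021997406880177428, -0.9761030854016511]], 't': [0.052364221724369754, 0.5688996167855196, 1.0078141997342134]}
{'time_s': 0.1, 'qpos': array([-1.00738027e+00,  2.55694199e-01,  1.07147631e-01, -4.28030155e-04,
       -1.42388462e+00, -2.84601216e-01]), 'qd': array([ 1.68655763e-04, -1.74050648e-03,  2.04858912e-03,  1.31834960e-03,
       -1.12133136e-03, -7.66027317e-05]), 'effort': array([-3.16222424e-03, -3.87603879e+01,  2.38471502e+01,  5.37796006e+00,
       -3.84240193e-03, -1.03138362e-05]), 'tcp_pos': array([ 0.15130857, -0.52832855,  0.23048739]), 'eef_rot': array([ 6.02014785e-01,  7.98484493e-01,  4.87032539e-04, -6.89782417e-04]), 'wrist_force': array([-0.21917575,  0.13014067, -0.29274265]), 'wrist_torque': array([0.01919918, 0.01357662, 0.00756654]), 'width': 0.08530429825047951}
```

View pics/scene0.png

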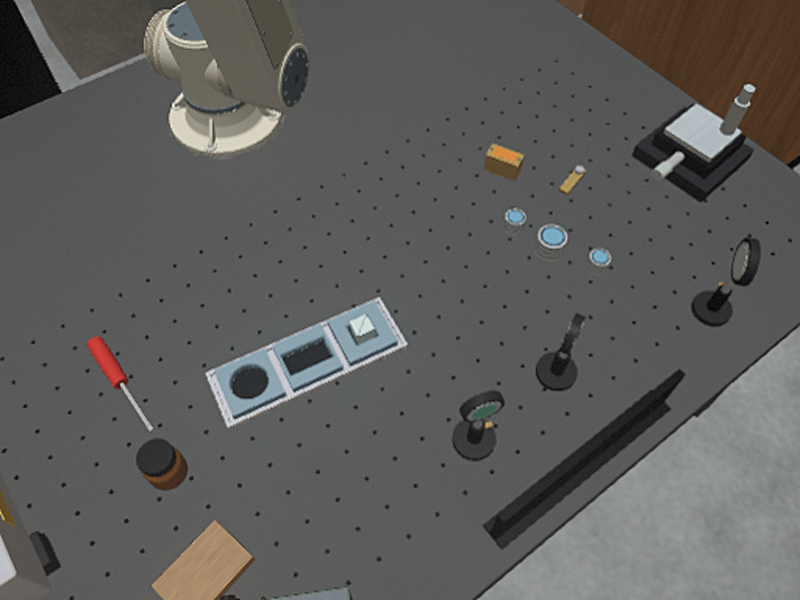

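View pics/top0.png

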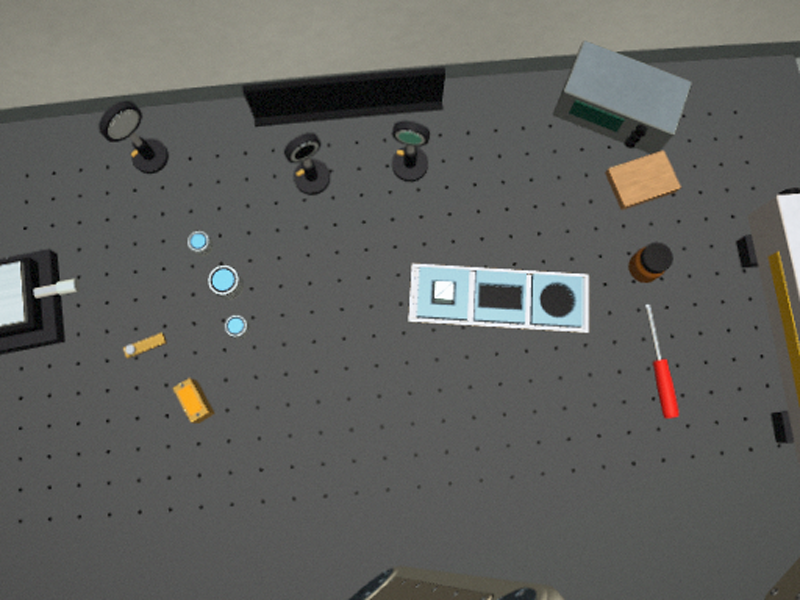

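The views show the large tube at about (223,280) and the filter block at (191,400) in the top picture. The slot nest is at (500,297) and the round nest at (557,299). Next I measure them in both views.

```bash
cat > h.py <<'E'
import numpy as np, cv2
from bench import telemetry, viewer
def K(c): return np.array([[c["fx"],0,c["cx"]],[0,c["fy"],c["cy"]],[0,0,1.]])
def cast(c,uv,z):
    p=cv2.undistortPoints(np.array(uv,float).reshape(-1,1,2),K(c),np.array(c["distortion"])).reshape(-1,2)
    d=np.c_[p,np.ones(len(p))]@np.array(c["R"]); o=-np.array(c["R"]).T@np.array(c["t"])
    s=(z-o[2])/d[:,2]; return o+s[:,None]*d
def big(c,s=4): return cv2.resize(c["img"],None,fx=s,fy=s,interpolation=cv2.INTER_CUBIC)
def blobs(c,mask,z,amin,amax,label,s=4):
    cs,_=cv2.findContours(mask.astype(np.uint8),cv2.RETR_EXTERNAL,cv2.CHAIN_APPROX_NONE)
    for k in cs:
        uv=(k.reshape(-1,2)+.5)/s-.5
        X=cast(c,uv,z)[:,:2]; Xm=(X*1000).astype(np.float32)
        (cx,cy),(w,h),a=cv2.minAreaRect(Xm); A=cv2.contourArea(Xm)
        if amin<A<amax:
            m=cv2.moments(Xm.reshape(-1,1,2))
            print(label,"px",uv.mean(0).round(1),"cen",np.round([m['m10']/m['m00'],m['m01']/m['m00']],1),"rect",np.round([cx,cy,w,h,a],1),"A",round(A))
E
python3 - <<'E'
from h import *
for n in("top","scene"):
    c=viewer.capture(n); h=cv2.cvtColor(big(c),cv2.COLOR_RGB2HSV); H,S,V=cv2.split(h)
    print(n)
    blobs(c,(H>95)&(H<110)&(S>95)&(V>140),.042,150,3000,"window")
    blobs(c,(H>8)&(H<25)&(S>150)&(V>190),.042,600,4000,"orange")
    blobs(c,(V<75),.022,1500,4000,"pocket?")
    blobs(c,(V>120)&(H>85)&(H<115)&(S>25),.022,3000,20000,"nest")
    blobs(c,(V>115),.012,15000,60000,"tray")
    print(h[4*190:4*191:4,4*300:4*390:12].reshape(-1,3).tolist() if n=="top" else "")
E
```

```text
top
window px [150.2 208. ] cen [552.  268.6] rect [551.7 268.6  24.8  25.1  87.3] A 481
window px [142.4 178.6] cen [630.3 285.6] rect [630.4 285.7  35.8  35.9  40.7] A 1006
window px [126.4 153.8] cen [700.8 324.9] rect [700.7 325.   25.   24.6  88.3] A 483
orange px [121.8 256.5] cen [438.6 345.9] rect [438.5 345.8  61.8  30.3  25.6] A 1587
orange px [ 95.1 219.4] cen [536.4 409.3] rect [536.1 410.2  16.1  48.1  15.8] A 602
pocket? px [503.6 373.6] cen [  55.6 -562.4] rect [  51.1 -567.6   44.3   90.    36.9] A 2026
pocket? px [500.  273.9] cen [ 299.  -600.4] rect [ 297.  -600.4   33.5   59.3   89.7] A 1696
pocket? px [320.  189.4] cen [ 561.3 -166.4] rect [ 562.1 -166.9   69.5   37.3   80.7] A 2348
pocket? px [356.5 191.3] cen [ 546.5 -259.5] rect [ 546.6 -260.2   54.2   53.9   81.8] A 2233
pocket? px [419.7 164.7] cen [ 602.6 -440.4] rect [ 602.4 -440.5   52.7   59.6   37.7] A 2457
pocket? px [477.6 162.2] cen [ 596.8 -600.9] rect [ 595.1 -600.6   68.1   33.9    0.7] A 1821
pocket? px [94.3 98.5] cen [873.  411.7] rect [873.7 415.3  74.6  67.5  73.7] A 3457
nest px [353.4 192.9
[... 1769 characters left out ...]
px [467.2  21.1] cen [ 436.1 1017.4] rect [450.2 995.4  27.3 292.5  26.8] A 3335
pocket? px [381.4   8.3] cen [216.4 811.4] rect [217.3 811.3  51.4 119.9  32.1] A 2407
nest px [159.3 244.4] cen [ 545.8 -258.8] rect [ 547.1 -259.    84.5   91.5   80.7] A 7082
nest px [196.  227.5] cen [ 560.9 -165.4] rect [ 560.5 -165.5   85.8   87.9   80.7] A 7148
nest px [229.6 212.9] cen [576.  -71.6] rect [575.5 -72.   86.8  89.2  80.7] A 7187
tray px [194.1 231.2] cen [ 561.4 -165.1] rect [ 562.  -165.2  302.6  105.4   80.8] A 30890
tray px [140.8  78.5] cen [ 33.  -30.6] rect [ 24.6 -34.1 224.8 148.2  38.3] A 20270
tray px [73.7 29.8] cen [-330.6  -68. ] rect [-381.8  -73.4  348.7  394.2   79.2] A 29979
```

Run:
```python
from h import *
c=viewer.capture("top"); im=c["img"][:,:,::-1]
a=cv2.resize(im[140:280,70:200],(520,560),interpolation=cv2.INTER_CUBIC)
b=cv2.resize(im[160:220,255:385],(780,360),interpolation=cv2.INTER_CUBIC)
cv2.imwrite("pics/a1.png",a);cv2.imwrite("pics/b1.png",b)
```

```text
(no output)
```

View pics/a1.png

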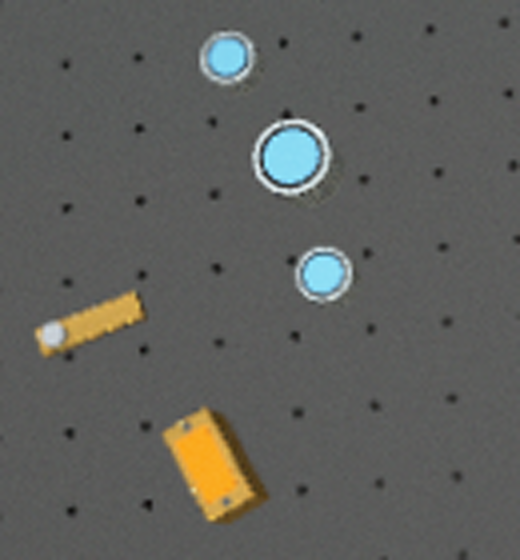

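View pics/b1.png

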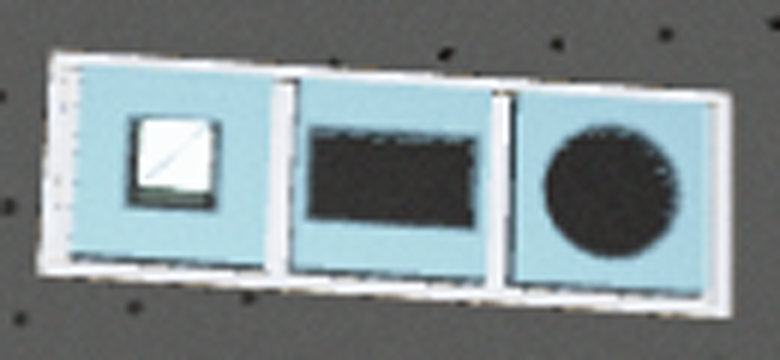

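Tray yaw is about -9.2°. The nests are round (546.5,-260) and slot (562,-166), in mm. The tube is at about (629,287). The block is at about (438,347), with its long axis 25.6° from x. I'll start with the tube.

```bash
python3 -m crank '[[[0.1,0.17,0,0.01],[0.1,0.17,0,0.01],[0.1,0.17,0,0.01],[0.1,0.17,0,0.01],[0.1,0.17,0,0.01],[0.1,0.17,0,0],[0.1,0.17,0,0],[0.1,0.17,0,0]]]' 85 40; python3 -m crank '[[[0.1,0.17,0,0],[0.1,0.17,0,0],[0.1,0.17,0,0],[0.1,0.17,0,0],[0.1,0.17,0,0],[0.1,0.17,0,0],[0.1,0.17,0,0],[0.1,0.17,0,0]]]';python3 -m crank '[[[0,0,0,0],[0,0,0,0]]]'
cat > yaw.py <<'E'
from h import *
from scipy.spatial.transform import Rotation as R
o=telemetry.get_obs(); M=R.from_quat(o["eef_rot"]).as_matrix()
print(round(o["time_s"],2),(o["tcp_pos"]*1000).round(1),"yaw",np.degrees(np.arctan2(M[1,0],M[0,0])).round(1),"zax",M[:,2].round(3),"F",o["wrist_force"].round(1),"w",round(o["width"]*1000,1),"q",o["qpos"].round(2))
E
python3 yaw.py
```

```text
time_s: 1.25
tcp_pos: [0.3919, -0.1189, 0.2316]
eef_rot: [0.57, 0.822, 0.0, 0.0]
wrist_force: [1.0, -1.0, -0.1]
width: 0.0848
time_s: 2.25
tcp_pos: [0.6321, 0.2889, 0.2312]
eef_rot: [0.57, 0.822, -0.0, 0.0]
wrist_force: [2.0, -0.6, 0.9]
width: 0.085
time_s: 2.5
tcp_pos: [0.6314, 0.2872, 0.2306]
eef_rot: [0.57, 0.822, -0.001, -0.0]
wrist_force: [-0.8, -0.8, 0.7]
width: 0.0849
2.5 [631.4 287.2 230.6] yaw 110.5 zax [-0.001 -0.001 -1.   ] F [-0.8 -0.8  0.7] w 84.9 q [ 0.65  0.56  0.57  0.   -1.58 -1.86]
```

```bash
python3 -m crank '[[[-0.007,0,-0.13,0],[0,0,-0.13,0],[0,0,-0.13,0],[0,0,-0.13,0],[0,0,-0.1,0],[0,0,-0.06,0],[0,0,-0.04,0],[0,0,0,0]]]'; python3 yaw.py
python3 - <<'E'
from h import *
for n in("top","scene"):
    c=viewer.capture(n); h=cv2.cvtColor(big(c),cv2.COLOR_RGB2HSV); H,S,V=cv2.split(h)
    blobs(c,(H>95)&(H<110)&(S>95)&(V>140),.042,150,3000,"window "+n)
    im=c["img"][:,:,::-1]; u,v=(142,178) if n=="top" else (353,150)
    cv2.imwrite(f"pics/{n}2.png",cv2.resize(im[v-60:v+60,u-70:u+70],(560,480),interpolation=cv2.INTER_CUBIC))
E
```

```text
time_s: 3.5
tcp_pos: [0.6293, 0.2869, 0.0154]
eef_rot: [0.57, 0.821, -0.0, 0.0]
wrist_force: [0.7, 1.0, -0.6]
width: 0.085
3.5 [629.3 286.9  15.4] yaw 110.5 zax [-0. -0. -1.] F [ 0.7  1.  -0.6] w 85.0 q [ 0.65  0.66  0.18  0.   -1.1  -1.87]
window top px [150.3 208. ] cen [551.9 268.7] rect [551.7 268.6  24.8  25.1  87.3] A 480
window top px [143.8 180.8] cen [624. 282.] rect [623.4 281.5  19.5  34.9  34.6] A 517
window scene px [383.7 164. ] cen [706.8 321.8] rect [706.4 322.1  23.2  23.4  49.3] A 430
window scene px [357.  152.7] cen [638.9 290.8] rect [639.1 291.4  11.4  31.1  12.1] A 227
window scene px [329.6 138.2] cen [558.3 265.5] rect [558.5 265.6  24.3  23.5  48.5] A 435
```

View pics/scene2.png

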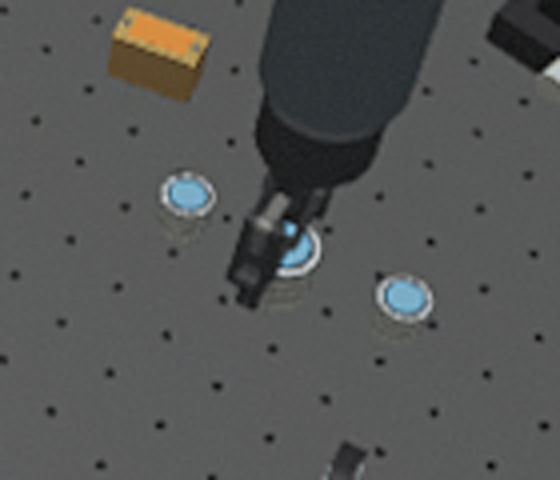

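The fingers straddle the big tube at about (290,245) and are clear of the small ones, so I close on it and lift a little.

```bash
python3 -m crank '[[[0,0,0,0],[0,0,0,0],[0,0,0,0],[0,0,0,0],[0,0,0,0],[0,0,0,0],[0,0,0,0],[0,0,0,0]]]' 40 45; python3 yaw.py;python3 -m crank '[[[0,0,0.02,0],[0,0,0.04,0],[0,0,0.06,0],[0,0,0.08,0],[0,0,0.06,0],[0,0,0,0]]]'; python3 yaw.py
python3 - <<'E'
from h import *
for n in("top","scene"):
    c=viewer.capture(n)
    im=c["img"][:,:,::-1]; u,v=(142,178) if n=="top" else (353,130)
    cv2.imwrite(f"pics/{n}3.png",cv2.resize(im[v-60:v+60,u-70:u+70],(560,480),interpolation=cv2.INTER_CUBIC))
E
```

```text
time_s: 4.6
tcp_pos: [0.6298, 0.2876, 0.0163]
eef_rot: [0.57, 0.822, 0.001, 0.0]
wrist_force: [-0.9, 0.3, 5.3]
width: 0.0484
4.6 [629.8 287.6  16.3] yaw 110.5 zax [ 0.002  0.001 -1.   ] F [-0.9  0.3  5.3] w 48.4 q [ 0.65  0.66  0.18  0.   -1.1  -1.87]
time_s: 5.35
tcp_pos: [0.6305, 0.2879, 0.0962]
eef_rot: [0.57, 0.822, 0.002, 0.001]
wrist_force: [0.4, 0.4, -1.9]
width: 0.0489
5.35 [630.5 287.9  96.2] yaw 110.5 zax [ 0.004  0.003 -1.   ] F [ 0.4  0.4 -1.9] w 48.9 q [ 0.65  0.59  0.29  0.   -1.26 -1.87]
```

View pics/scene3.png

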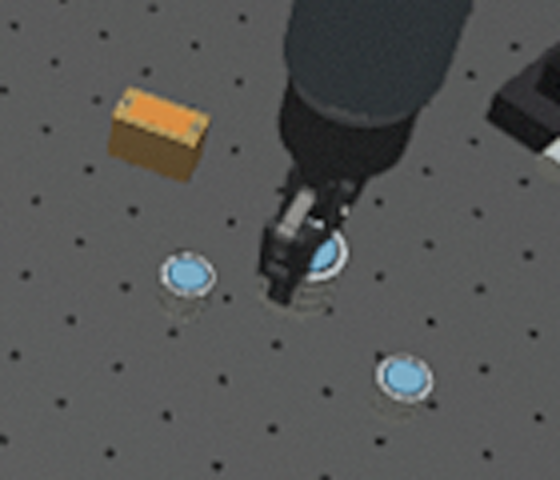

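The tube is held level. I carry it over the round nest, turning 60° on the way.

```bash
python3 -m crank '[[[-0.01,-0.08,0,0.03],[-0.023,-0.152,0,0.056],[-0.023,-0.152,0,0.056],[-0.023,-0.152,0,0.056],[-0.023,-0.152,0,0.056],[-0.023,-0.152,0,0.056],[-0.023,-0.152,0,0.056],[-0.023,-0.152,0,0.056]]]' >/dev/null; python3 yaw.py;python3 -m crank '[[[-0.023,-0.152,0,0.056],[-0.023,-0.152,0,0.056],[-0.023,-0.152,0,0.056],[-0.023,-0.152,0,0.056],[-0.013,-0.072,0,0.026],[0,0,0,0],[0,0,0,0]]]' >/dev/null; python3 yaw.py
python3 - <<'E'
from h import *
for n in("top","scene"):
    c=viewer.capture(n)
    im=c["img"][:,:,::-1]; u,v=(350,190) if n=="top" else (170,230)
    cv2.imwrite(f"pics/{n}4.png",cv2.resize(im[v-60:v+60,u-70:u+70],(560,480),interpolation=cv2.INTER_CUBIC))
E
```

```text
6.45 [576.9 -57.4  92.3] yaw 148.6 zax [-0.002 -0.    -1.   ] F [ 0.2  0.2 -1.3] w 48.6 q [ 0.17  0.39 -0.06 -0.   -1.12 -0.72]
7.33 [ 546.1 -259.4   92.6] yaw 170.9 zax [-0.001  0.001 -1.   ] F [ 0.1  0.4 -2.1] w 48.6 q [-0.19  0.44  0.01 -0.   -1.15  0.03]
```

View pics/scene4.png

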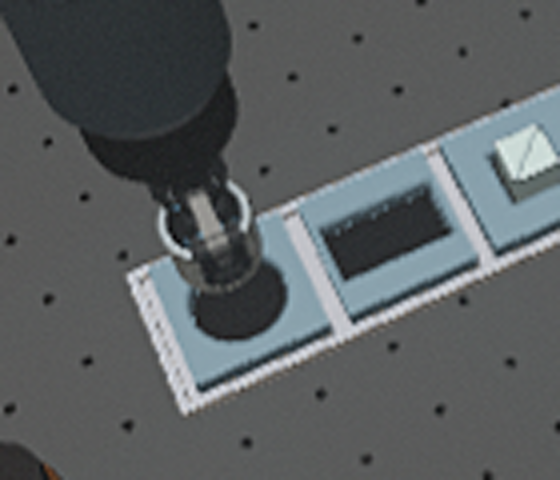

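View pics/top4.png

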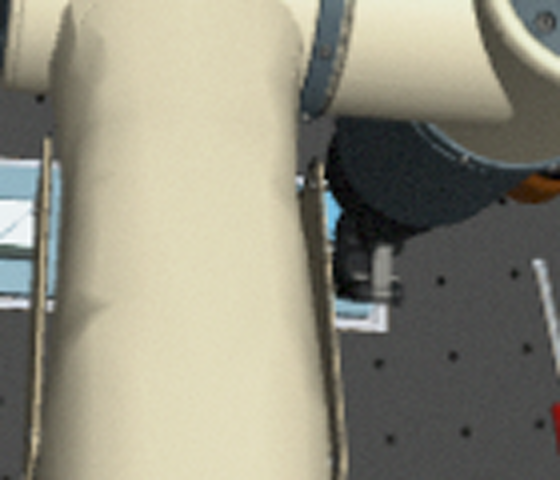

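Run:
```python
from h import *
c=viewer.capture("scene"); im=c["img"][:,:,::-1]
print(cast(c,[[151.1,225.7]],.1186)*1000)
g=im[205:265,125:185]; cv2.imwrite("pics/z5.png",cv2.resize(g,(600,600),interpolation=cv2.INTER_CUBIC))
# projected expected tube rims at TCP xy
o=telemetry.get_obs()["tcp_pos"]
R=np.array(c["R"]);t=np.array(c["t"])
for z in(.0766,.1186):
    a=np.linspace(0,6.28,60); P=np.c_[o[0]+.025*np.cos(a),o[1]+.025*np.sin(a),0*a+z]
    uv=cv2.projectPoints(P,cv2.Rodrigues(R)[0],t,K(c),np.array(c["distortion"]))[0].reshape(-1,2)
    print(z,((uv.min(0)-[125,205]+.5)*10).round(),((uv.max(0)-[125,205]+.5)*10).round())
```

```text
[[ 549.42313469 -260.08096869  118.6       ]]
0.0766 [190. 190.] [413. 388.]
0.1186 [148. 100.] [380. 303.]
```

View pics/z5.png

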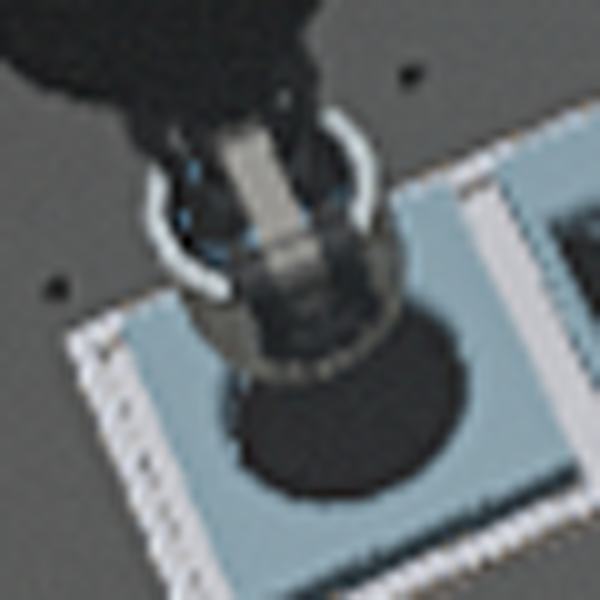

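Alignment agrees within about 2 mm, so I lower it in stages.

```bash
python3 -m crank '[[[0,0,-0.04,0],[0,0,-0.05,0],[0,0,-0.05,0],[0,0,-0.03,0],[0,0,-0.02,0],[0,0,0,0]]]' >/dev/null; python3 yaw.py
python3 - <<'E'
from h import *
c=viewer.capture("scene"); im=c["img"][:,:,::-1]
g=im[205:275,120:190]; cv2.imwrite("pics/z6.png",cv2.resize(g,(600,600),interpolation=cv2.INTER_CUBIC))
E
```

```text
8.22 [ 546.3 -260.    35.9] yaw 170.9 zax [-0.001  0.    -1.   ] F [ 0.4  0.5 -0.9] w 49.0 q [-0.19  0.49 -0.06  0.   -1.02  0.03]
```

View pics/z6.png

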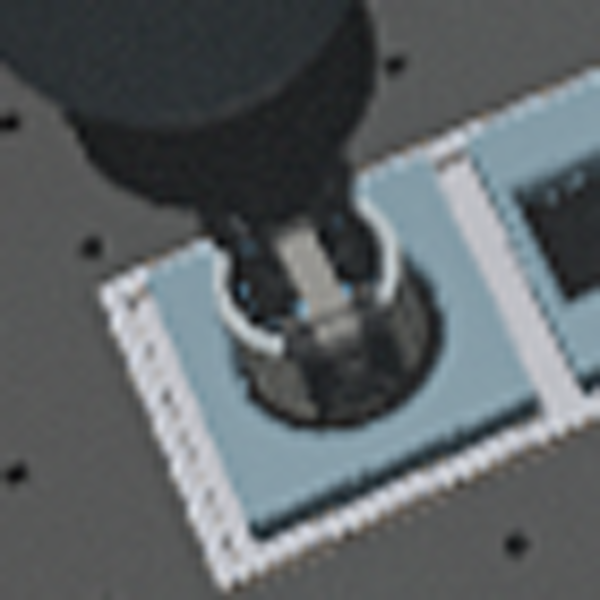

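```bash
python3 -m crank '[[[0,0,-0.01,0],[0,0,-0.01,0],[0,0,0,0]]]' >/dev/null; python3 yaw.py; python3 -m crank '[[[0,0,-0.006,0],[0,0,-0.006,0],[0,0,0,0]]]' >/dev/null; python3 yaw.py
python3 - <<'E'
from h import *
c=viewer.capture("scene"); im=c["img"][:,:,::-1]
g=im[205:275,120:190]; cv2.imwrite("pics/z7.png",cv2.resize(g,(600,600),interpolation=cv2.INTER_CUBIC))
E
```

```text
8.65 [ 546.3 -259.9   30.1] yaw 170.9 zax [-0.  0. -1.] F [ 0.4 -0.4 -2.6] w 48.9 q [-0.19  0.49 -0.07 -0.   -1.01  0.03]
9.03 [ 546.4 -259.9   26.5] yaw 171.0 zax [-0.  0. -1.] F [ 0.1  0.8 -1.3] w 48.7 q [-0.19  0.5  -0.08 -0.   -1.    0.03]
```

View pics/z7.png

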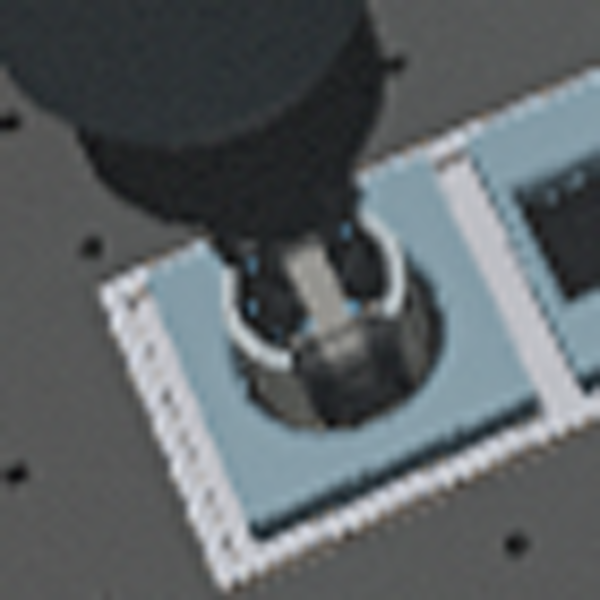

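The tube is inside the pocket with no contact yet. I go on down slowly.

```bash
for i in 1; do python3 -m crank '[[[0,0,-0.004,0],[0,0,0,0]]]' >/dev/null; python3 yaw.py; python3 -m crank '[[[0,0,-0.003,0],[0,0,0,0]]]' >/dev/null; python3 yaw.py; done
```

```text
9.32 [ 546.7 -260.1   26.2] yaw 171.0 zax [ 0.001 -0.    -1.   ] F [-1.8  0.7  4.8] w 48.7 q [-0.19  0.5  -0.08  0.   -1.    0.03]
9.57 [ 546.6 -260.1   26.2] yaw 171.0 zax [ 0.001 -0.001 -1.   ] F [-3.8  2.3  9.9] w 48.9 q [-0.19  0.5  -0.08  0.   -1.    0.03]
```

Floor contact at TCP 26.2, as predicted. I release and retreat.

```bash
python3 -m crank '[[[0,0,0.003,0],[0,0,0,0],[0,0,0,0],[0,0,0,0],[0,0,0,0]]]' 62 >/dev/null; python3 yaw.py; python3 -m crank '[[[0,0,0.02,0],[0,0,0.04,0],[0,0,0.08,0],[0,0,0.12,0],[0,0,0.12,0],[0,0,0.1,0],[0,0,0,0]]]' >/dev/null; python3 yaw.py
python3 - <<'E'
from h import *
c=viewer.capture("scene"); im=c["img"][:,:,::-1]
g=im[205:275,120:190]; cv2.imwrite("pics/z8.png",cv2.resize(g,(600,600),interpolation=cv2.INTER_CUBIC))
E
```

```text
10.2 [ 546.5 -260.    25.4] yaw 171.0 zax [-0.  0. -1.] F [ 0.3 -0.9  0.4] w 62.0 q [-0.19  0.5  -0.08 -0.   -1.    0.03]
11.07 [ 548.1 -260.6  173.7] yaw 171.0 zax [ 0.007 -0.002 -1.   ] F [-0.  -0.5 -0.9] w 61.8 q [-0.19  0.38  0.14  0.   -1.32  0.03]
```

View pics/z8.png

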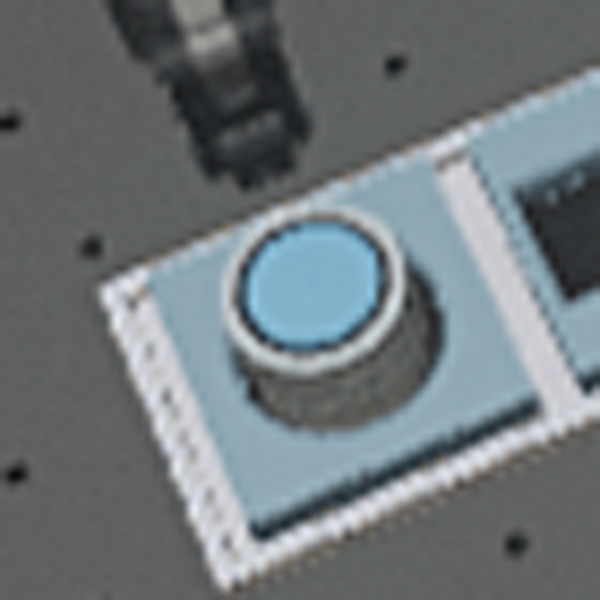

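The tube is seated upright. Now the block.

```bash
python3 -m crank '[[[-0.03,0.169,0,-0.051],[-0.03,0.169,0,-0.051],[-0.03,0.169,0,-0.051],[-0.03,0.169,0,-0.051],[-0.03,0.169,0,-0.051],[-0.03,0.169,0,-0.051],[-0.03,0.169,0,-0.051],[-0.03,0.169,0,-0.051]]]' 75 >/dev/null;python3 -m crank '[[[-0.03,0.169,0,-0.051],[-0.03,0.169,0,-0.051],[-0.03,0.169,0,-0.051],[-0.03,0.169,0,-0.051],[0,0,0,0],[0,0,0,0],[0,0,0,0]]]' >/dev/null; python3 yaw.py
python3 - <<'E'
from h import *
for n in("top","scene"):
    c=viewer.capture(n); h=cv2.cvtColor(big(c),cv2.COLOR_RGB2HSV); H,S,V=cv2.split(h)
    blobs(c,(H>8)&(H<25)&(S>120)&(V>150),.042,600,4000,"orange "+n)
    im=c["img"][:,:,::-1]; u,v=(122,250) if n=="top" else (323,80)
    cv2.imwrite(f"pics/{n}9.png",cv2.resize(im[v-60:v+60,u-70:u+70],(560,480),interpolation=cv2.INTER_CUBIC))
E
```

```text
13.0 [438.6 347.4 169.4] yaw 115.8 zax [-0. -0. -1.] F [ 0.  -0.7  0. ] w 74.8 q [ 0.95  0.3   0.01  0.   -1.28 -2.07]
orange top px [121.4 256.4] cen [436.7 345.5] rect [438.8 346.   64.6  32.5  25.8] A 1819
orange top px [ 94.9 219.4] cen [536.2 410.2] rect [535.8 410.8  18.7  51.6  17.3] A 811
orange scene px [365.1 115.8] cen [558.6 397.6] rect [557.9 399.5  16.5  52.6  17.4] A 657
orange scene px [323.8  99.5] cen [437.1 347.5] rect [437.9 347.6  62.9  32.1  26.2] A 1508
```

View pics/scene9.png

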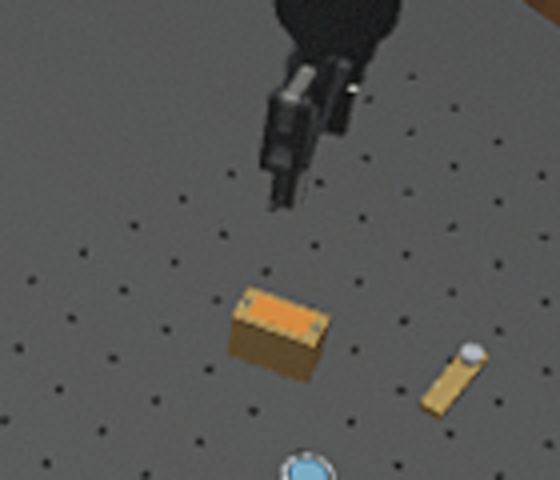

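View pics/top9.png

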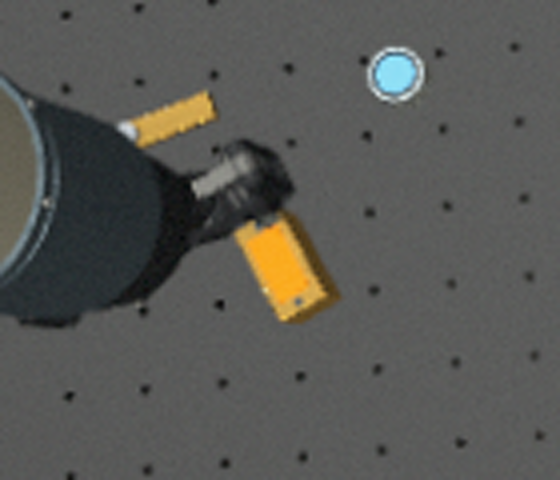

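The block is at (438,347), long axis at 26°, and the tool matches it. I descend and grip.

```bash
python3 -m crank '[[[0,0,-0.08,0],[0,0,-0.12,0],[0,0,-0.12,0],[0,0,-0.09,0],[0,0,-0.06,0],[0,0,-0.03,0],[0,0,-0.018,0],[0,0,0,0]]]' >/dev/null; python3 yaw.py; python3 -m crank '[[[0,0,0,0],[0,0,0,0],[0,0,0,0],[0,0,0,0],[0,0,0,0],[0,0,0,0],[0,0,0,0],[0,0,0,0]]]' 20 60 >/dev/null; python3 yaw.py;python3 -m crank '[[[0,0,0,0],[0,0,0.02,0],[0,0,0.04,0],[0,0,0.06,0],[0,0,0.08,0],[0,0,0.06,0],[0,0,0,0]]]'>/dev/null; python3 yaw.py
python3 - <<'E'
from h import *
for n in("top","scene"):
    c=viewer.capture(n)
    im=c["img"][:,:,::-1]; u,v=(122,250) if n=="top" else (323,80)
    cv2.imwrite(f"pics/{n}10.png",cv2.resize(im[v-60:v+60,u-70:u+70],(560,480),interpolation=cv2.INTER_CUBIC))
E
```

```text
14.1 [438.7 348.5  14.4] yaw 115.9 zax [ 0.  0. -1.] F [-0.7 -1.2 -0. ] w 75.4 q [ 0.95  0.44 -0.22  0.   -0.92 -2.07]
15.1 [438.8 348.8  14.7] yaw 115.9 zax [ 0.001  0.001 -1.   ] F [-1.3 -0.5  5.9] w 30.9 q [ 0.95  0.44 -0.22  0.   -0.92 -2.07]
15.97 [439.1 349.2  93.8] yaw 115.9 zax [ 0.002  0.003 -1.   ] F [-0.8  0.7 -2.2] w 31.0 q [ 0.95  0.35 -0.11  0.   -1.1  -2.07]
```

View pics/scene10.png

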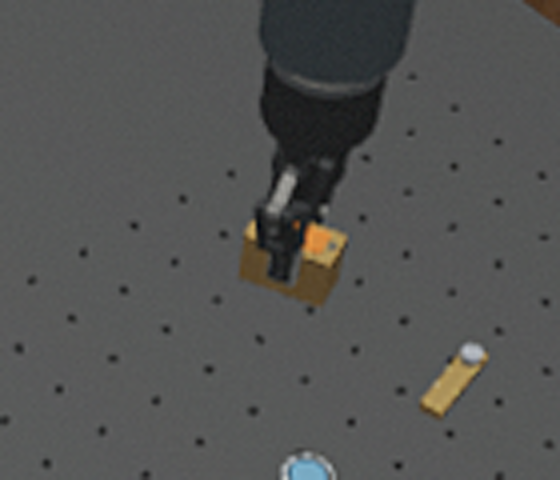

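The block is held level. I carry it over the slot nest.

```bash
python3 -m crank '[[[0.02,-0.085,0,0.03],[0.037,-0.155,0,0.055],[0.037,-0.155,0,0.055],[0.037,-0.155,0,0.055],[0.037,-0.155,0,0.055],[0.037,-0.155,0,0.055],[0.037,-0.155,0,0.055],[0.037,-0.155,0,0.055]]]' >/dev/null; python3 -m crank '[[[0.037,-0.155,0,0.055],[0.037,-0.155,0,0.055],[0.037,-0.155,0,0.055],[0.02,-0.078,0,0.03],[0,0,0,0],[0,0,0,0],[0,0,0,0]]]' >/dev/null; python3 yaw.py
python3 - <<'E'
from h import *
c=viewer.capture("scene")
im=c["img"][:,:,::-1]
cv2.imwrite("pics/s11.png",cv2.resize(im[180:260,155:235],(600,600),interpolation=cv2.INTER_CUBIC))
h=cv2.cvtColor(big(c),cv2.COLOR_RGB2HSV); H,S,V=cv2.split(h)
blobs(c,(H>8)&(H<28)&(S>110)&(V>140),.121,200,4000,"orange ")
E
```

```text
17.95 [ 561.2 -164.6   91.8] yaw 170.8 zax [-0.001  0.    -1.   ] F [ 0.   0.3 -2.1] w 31.2 q [-0.02  0.4  -0.05 -0.   -1.12 -0.14]
orange  px [182.2 210.6] cen [ 558.6 -186.5] rect [ 558.7 -185.6   22.8   31.9   82.1] A 603
orange  px [365.3 115.7] cen [599.5 335.3] rect [598.8 336.6  15.8  49.7  16. ] A 639
```

View pics/s11.png

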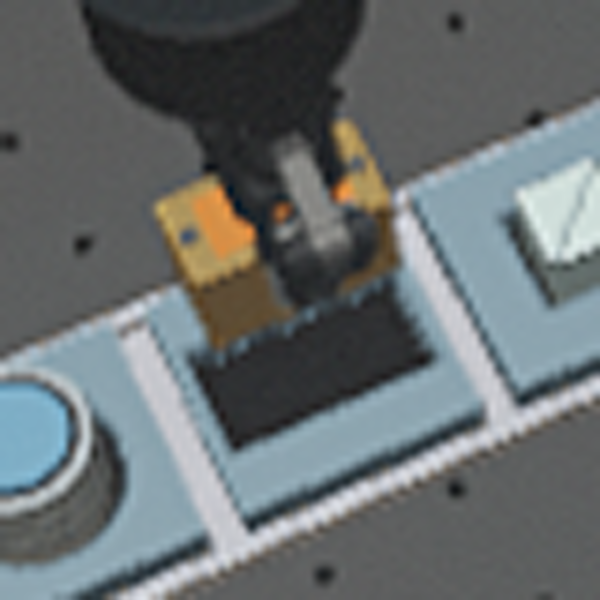

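Run:
```python
from h import *
c=viewer.capture("scene")
p=np.array([[195,286],[391,209],[157,205],[350,122]])/7.5+[154.5,179.5]
X=cast(c,p,.119)*1000; print(X.round(1),X.mean(0).round(1))
d=X[1]-X[0]; print(np.hypot(*d[:2]),np.degrees(np.arctan2(d[1],d[0])))
p=np.array([[190,362],[395,281],[238,450],[433,360]])/7.5+[154.5,179.5]  # pocket rim corners
X=cast(c,p,.022)*1000; print(X.round(1),X.mean(0).round(1))
```

```text
[[ 570.7 -198.5  119. ]
 [ 583.1 -138.1  119. ]
 [ 540.4 -193.1  119. ]
 [ 550.2 -131.3  119. ]] [ 561.1 -165.3  119. ]
61.63356809796663 78.37979777109176
[[ 539.5 -197.6   22. ]
 [ 554.  -128.4   22. ]
 [ 575.5 -201.8   22. ]
 [ 585.6 -134.5   22. ]] [ 563.6 -165.6   22. ]
```

The block and pocket centres agree within about 1–2 mm. I add 1 mm in x and descend.

```bash
python3 -m crank '[[[0.004,0,-0.04,0],[0,0,-0.05,0],[0,0,-0.05,0],[0,0,-0.03,0],[0,0,-0.016,0],[0,0,0,0]]]' >/dev/null; python3 yaw.py
python3 -m crank '[[[0,0,-0.006,0],[0,0,-0.006,0],[0,0,0,0]]]' >/dev/null; python3 yaw.py
python3 - <<'E'
from h import *
c=viewer.capture("scene")
im=c["img"][:,:,::-1]
cv2.imwrite("pics/s12.png",cv2.resize(im[190:260,160:230],(600,600),interpolation=cv2.INTER_CUBIC))
E
```

```text
18.8 [ 562.6 -165.5   36.1] yaw 170.8 zax [-0. -0. -1.] F [ 0.4 -0.7 -3. ] w 31.3 q [-0.02  0.46 -0.12  0.   -1.   -0.14]
19.18 [ 562.7 -165.4   32.7] yaw 170.8 zax [ 0.  0. -1.] F [ 0.   0.3 -2.6] w 31.2 q [-0.02  0.46 -0.12 -0.   -0.99 -0.14]
```

View pics/s12.png

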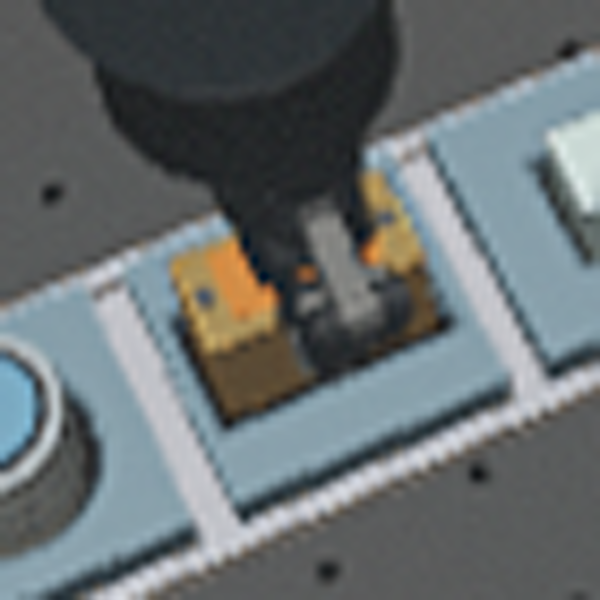

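```bash
python3 -m crank '[[[0,0,-0.008,0],[0,0,-0.008,0],[0,0,0,0]]]' >/dev/null; python3 yaw.py; python3 -m crank '[[[0,0,-0.006,0],[0,0,0,0]]]' >/dev/null; python3 yaw.py; python3 -m crank '[[[0,0,-0.004,0],[0,0,0,0]]]' >/dev/null; python3 yaw.py
```

```text
19.6 [ 562.4 -165.4   27.5] yaw 170.8 zax [-0.001  0.    -1.   ] F [ 0.  -0.2 -2.7] w 31.2 q [-0.02  0.46 -0.13 -0.   -0.98 -0.14]
19.85 [ 562.6 -165.4   25.9] yaw 170.8 zax [-0.  0. -1.] F [-0.6  0.  -1.9] w 31.4 q [-0.02  0.47 -0.13 -0.   -0.97 -0.14]
20.1 [ 562.7 -165.4   24.9] yaw 170.8 zax [ 0.  0. -1.] F [ 0.9 -0.  -2.5] w 31.2 q [-0.02  0.47 -0.13 -0.   -0.97 -0.14]
```

```bash
python3 -m crank '[[[0,0,-0.003,0],[0,0,0,0]]]' >/dev/null; python3 yaw.py; python3 -m crank '[[[0,0,-0.003,0],[0,0,0,0]]]' >/dev/null; python3 yaw.py
```

```text
20.35 [ 562.7 -165.5   24.8] yaw 170.8 zax [ 0. -0. -1.] F [-1.6  1.6  5.4] w 31.1 q [-0.02  0.47 -0.13  0.   -0.97 -0.14]
20.6 [ 562.7 -165.5   24.7] yaw 170.8 zax [ 0.001 -0.    -1.   ] F [-5.4  3.  10.4] w 31.1 q [-0.02  0.47 -0.13  0.   -0.97 -0.14]
```

Contact at 24.7, as expected. I release and retreat, then check.

```bash
python3 -m crank '[[[0,0,0.004,0],[0,0,0,0],[0,0,0,0],[0,0,0,0],[0,0,0,0]]]' 45 >/dev/null; python3 yaw.py; python3 -m crank '[[[0,0,0.02,0],[0,0,0.04,0],[0,0,0.08,0],[0,0,0.12,0],[0,0,0.12,0],[0,0,0.12,0],[0,0,0,0]]]' >/dev/null; python3 -m crank '[[[-0.1,0.17,0,0],[-0.1,0.17,0,0],[-0.1,0.17,0,0],[-0.05,0.17,0,0],[0,0.17,0,0],[0,0.17,0,0],[0,0.17,0,0],[0,0,0,0]]]' >/dev/null; python3 yaw.py
python3 - <<'E'
from h import *
for n in("top","scene"):
    c=viewer.capture(n); im=c["img"][:,:,::-1]
    cv2.imwrite(f"pics/{n}13.png",cv2.resize(im,(800,600),interpolation=cv2.INTER_CUBIC))
    u,v=(320,190) if n=="top" else (195,230)
    cv2.imwrite(f"pics/{n}13c.png",cv2.resize(im[v-50:v+50,u-65:u+65],(780,600),interpolation=cv2.INTER_CUBIC))
    h=cv2.cvtColor(big(c),cv2.COLOR_RGB2HSV); H,S,V=cv2.split(h)
    blobs(c,(H>8)&(H<25)&(S>120)&(V>150),.052,600,4000,"orange "+n)
    blobs(c,(H>95)&(H<110)&(S>95)&(V>140),.052,700,3000,"window "+n)
E
```

```text
21.23 [ 562.7 -165.5   24.2] yaw 170.8 zax [-0. -0. -1.] F [0.1 0.3 0.2] w 45.1 q [-0.02  0.47 -0.13  0.   -0.97 -0.14]
23.1 [457.2 194.2 173.9] yaw 171.0 zax [-0.001  0.    -1.   ] F [ 0.6 -0.2  0.5] w 45.3 q [ 0.72  0.18 -0.14 -0.   -1.25 -0.87]
orange top px [321.9 186.7] cen [ 562.1 -167.2] rect [ 562.2 -166.9   62.8   31.2   80.7] A 1763
window top px [359.6 189.1] cen [ 546.8 -262.1] rect [ 546.9 -262.3   36.3   35.6   81.6] A 1005
orange scene px [193.4 220.5] cen [ 560.5 -165.5] rect [ 560.8 -166.1   61.6   26.4   80.7] A 1208
orange scene px [365.2 115.7] cen [563.9 389.5] rect [563.2 391.7  16.6  52.4  17.7] A 648
window scene px [156.  237.7] cen [ 544.7 -259.8] rect [ 544.7 -259.8   34.9   35.2   53.3] A 966
```

View pics/scene13c.png

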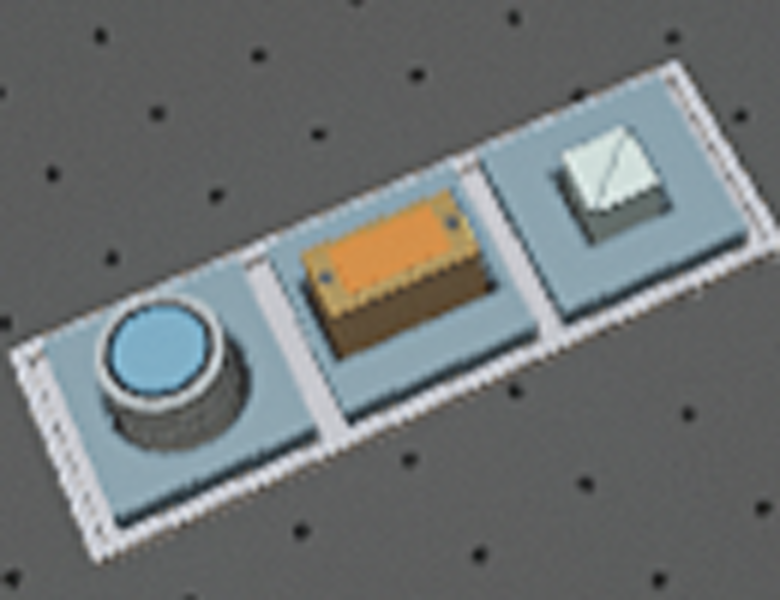

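View pics/top13.png

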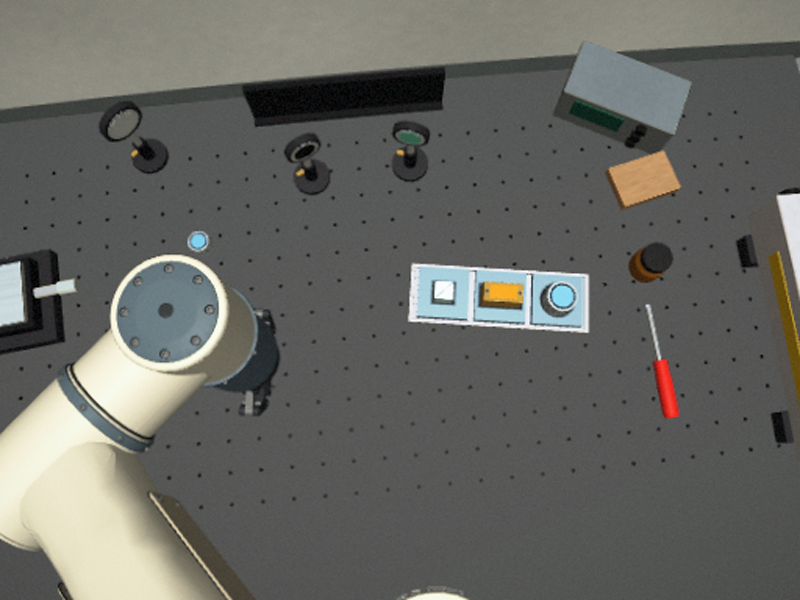

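Both parts sit upright in their pockets, the tube at (160,350) and the block at (390,255) in the scene crop. They are centred within about 2 mm. The cube, jar and driver are unmoved.

```bash
python3 -c "
from bench import workorder
print(workorder.sign_off())"
```

```text
the job is handed in; nothing more can be done
None
```

The largest lens tube is in the round pocket and the filter block is in the oblong one. Both are window up and let go, and I handed the job in at about 23 s.

- **Seating:** both parts touched down at the tool height expected for the pocket floor (26.2 mm for the tube, 24.7 mm for the block), pressing with about 10 N at most.
- **Position:** in the final pictures both views put each centre within about 2 mm of its pocket centre. The block's long side is in line with the slot.
- **Rest of the table:** by eye, the cube, jar and driver are unmoved. In the last top view the arm hid the clamp and one of the small tubes. The scene camera still finds the clamp at its earlier pixel position.
- **Disagreement:** the two cameras differ by about 2 mm, which is within their calibration. No check failed.

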